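Lower the ratchet painting board to its lowest notch

ROBOT

A 7-joint arm with a two-finger parallel gripper is mounted at the origin on the work surface. World frame = base frame: x ahead of the robot, y to its left, z up, the work surface at z = 0. Lengths are in m, angles in rad, forces in N, time in s.
With the tool pointing down it reaches from about 0.4 to 0.85 m from the base axis. Payload 10.4 kg.
Tool frame: the origin (TCP) lies midway between the tips of the shut fingers; the grasp point (between the pads) lies 19 mm behind it (manip.hold_point_z is the distance from the TCP to the grasp point, in m); z points along the fingers, y is the line along which they close (so a half turn about z gives the same grasp; the last joint's range is limited). The gripper opens to 85 mm and grips with 20 to 120 N. Pads are 22 mm wide; open, the fingers measure 114 mm over their backs; the gripper's body (76 mm by 85 mm) begins 54 mm behind the grasp point. The pads swing forward as they close: fully open they stand 13 mm farther back than shut.
Start: joints at [-1.233, 0.332, -0.065, 1.46, 0.022, 1.35, -0.088], TCP at [0.221, 0.585, 0.231] pointing down, gripper open.
Joint ranges: [-2.6, 2.6], [-0.5, 2.12], [-1.47, 1.34], [0.16, 2.42], [-1.27, 4.41], [0.06, 2.06], [-2.6, 2.6]. Speed limits (rad/s): [2.22, 2.22, 2.79, 2.79, 3.14, 3.14, 3.14].

INTERFACE

Orientations are given as a unit quaternion [x, y, z, w].
In Python, from workcell import manip, eyes, job gives the robot as it stands.
- The arm moves only by the shell command python3 -m crank 'ROWS' [FORCE]. ROWS is JSON, a list that holds one entry, the list of rows, each a list of 7 numbers: the finger opening in cm, from 0 to 8.54, then the shift along the world's x, y, z in cm, then the turn, a rotation vector about the world's x, y, z in degrees. In form: [[[hand, x, y, z, ax, ay, az], ...]]. A call has 1 to 20 rows; each row shifts and turns the commanded pose from where the row before left it; what a row does not reach is not made up. A row lasts 1/8 s, in which the tool goes at most 62.5 mm and 10.7 degrees, less where a joint would pass 70% of its speed; a pose out of reach is approached as far as the arm can. A call with a gripper value outside its range is refused whole. The fingers move at their own pace and stop on an object; FORCE is the grip in N (left out, the last holds). Time passes only in rows, so rows that do not move let the fingers close. It gives the time, the measured TCP pose, the force, the opening and the grip force at its end, in the units of the state.
- manip.get_obs(): the state, without advancing time (a new reading comes with each control period).
- eyes.camera(name): name is "scene" or "top" or "wrist"; returns (picture, depth): 420x560x3 uint8, red, green, blue; 420x560 float32, m along the optical axis (not along the pixel's ray), 0 where there is no reading.
- eyes.camera_params(name): a dict with "fx", "fy", "cx", "cy" (pixels), "world_from_camera" (4x4, takes a point from camera to world coordinates); the wrist camera has in their place "hand_eye" (4x4, takes a point from camera to tool coordinates, whose origin is the TCP and whose axes are the flange's). Camera axes: x right, y down, z forward; pixel columns grow to the right and rows downward; lengths in m; the calibration is good to about 2 mm. The wrist camera is an equidistant fisheye: a pixel r from the principal point sees the ray r / f radians off the axis. A picture is of the moment at which its call begins: read the wrist's pose just before it. camera_params takes no time and is no camera call.
- job.hand_in(): hands the job in; it is judged then, once.
The state is a dict: "clock": time; "joint_pos": joint angles; "joint_velocities": joint speeds; "tau": joint torques, N m; "position": TCP position; "ee_rot": TCP orientation; "ft_force": force on the tool from outside, world axes, zero at the start; "torque": the same for the moment, N m; "grip_width": opening from 0.0 (shut) to 1.0 (fully open); "grasp_force": force on a finger pad.
Only numpy, scipy, OpenCV 4.12 (cv2) and the standard library are available. Lean on these libraries where they do the work, as an engineer would, in place of code of your own. Each camera call takes 0.05 s, during which the arm holds its last target. There are 200 camera calls.

TASK

The wet painting clamped on the tilting board is about to be glazed, so the board must lie at its lowest working notch: press the red release bar behind the board's top edge to free the ratchet pawl, and with it held pressed push the board down smoothly, without slamming it, past the higher notches. Let the bar spring back before the board passes the lowest notch and, if it is not yet down on that notch, press its wooden top rail until it stops there with the pawl dropped fully home; it must not go below that notch. Use the fingers only to press and push: do not lift the board, do not touch the painting, and leave the jars, tape, brushes, bottle and mug where they stand.

Things in the scene. Friction and masses are not known exactly. Their poses are not given: they have to be found in the camera images.
- stand: Wooden base of a tabletop painting board, x from -175 to 140 mm, 420 mm wide, fixed. Origin on the table; x away from the robot side towards the board's raised edge, y left, z up. The board's stiff hinge line runs along y at x = -150, z = 50 mm. On the right side (y = -201 mm) a steel quadrant, 175 to 207 mm from the hinge, up to 215 mm high, with four ratchet teeth on its inner rim.
- board: Plywood board, 360 x 265 mm. Origin at a = 240, n = 0 mm; z square to it. Its tilt (rad, 0 = flat) starts at 0.72 to 0.86, pawl home; the pawl stops it from sinking at four notches: 0.24 (lowest), 0.40, 0.56, 0.72; let go up to 0.14 above a notch, it drops home as the board is pushed down onto that notch. Stays where left; pawl free, 4 to 12 N at the far edge pushes it down. Below: a = from the hinge up the slope, n = square to it.
- release (a joint): Turn of the red pawl lever, rad: 0 = sprung home, pin fully in a notch; more than 0.12 = pin clear of the teeth; 0.20 = pressed to its stop (bar about 25 mm down). Its spring takes about 1 N at the bar to start, 2.5 N to bottom. It pivots on the board's right side at a = 180 mm, n = 45 mm, about a line along the hinge; the bar is 125 mm farther up the slope.
- bar (a point): Centre of the red release bar: a cylinder 18 mm in diameter, 105 mm long, parallel to the hinge, behind the board's top edge at its right end (unpressed: a = 305 mm, n = 15 mm, y = -143 mm in the stand's frame; 31 mm of air between it and the board's edge). Free above: push on it from above.
- rail (a point): Point on the upper face of the board's wooden top rail (45 mm wide up the slope, 360 mm long, plain wood between painting and top edge), at a = 242.5 mm, n = 28 mm, y = +60 mm in the stand's frame: a good place to push the board down.
- painting: Wet painting, a panel 188 x 280 x 20 mm, cream edge and coloured circles, fixed on the board from a = 16 to 204 mm, its face at n = 38 mm. Origin at the middle of its back face's upper edge (a = 204 mm, n = 18 mm); x up the slope, z out of its face. Must not be touched.
- jar_plum: Loose paint jar, plum with a white lid, 67 mm diameter, 74 mm high; origin under its middle. Bystander.
- jar_ochre: Loose paint jar, ochre with a white lid, 67 mm diameter, 74 mm high; origin under its middle. Bystander.
- jar_teal: Loose paint jar, teal with a white lid, 67 mm diameter, 74 mm high; origin under its middle. Bystander.
- tape: Loose roll of yellow tape lying flat, 100 mm outside, 24 mm high; origin under its middle. Bystander.
- brush_pot: Loose glass pot of brushes, 72 mm diameter, 95 mm high, brushes to about 205 mm; origin under its middle. Bystander.
- medium_bottle: Loose clear bottle with a black cap, 56 mm diameter, 150 mm high; origin under its middle. Bystander.
- mug: Loose blue mug, 80 mm diameter, 88 mm high; origin under its middle. Bystander.

How it is judged:
By the outcome, as a careful person would: the job done as asked, in the order asked, and still so for the second after the job is handed in, with the robot touching nothing.
It also fails if it takes over 45 s, if anything falls off the work surface, if the arm or the gripper's body presses on something with over 40 N, if the wrist force passes 120 N, or if a joint passes its speed limit or range.

## Working session

There is one attempt and no reset: what is moved stays moved. The work goes in short steps, Python scripts to look and compute and a shell command to move; the robot and the scene stay as the last step left them, time stands still between calls to the robot, and variables do not carry over. Pictures are saved under pics/ and viewed, at most 10 in all, crops included, and the job is handed in when it is done.

```bash
mkdir -p pics; cat > h.py <<'E'
import numpy as np,cv2
from workcell import manip,eyes,job
def snap(n,f):
    p,d=eyes.camera(n); cv2.imwrite('pics/'+f+'.png',p[:,:,::-1]); np.savez('pics/'+f+'.npz',p=p,d=d); return p,d
def cloud(n,d):
    c=eyes.camera_params(n); v,u=np.mgrid[:d.shape[0],:d.shape[1]]
    P=np.stack([(u-c['cx'])/c['fx']*d,(v-c['cy'])/c['fy']*d,d],-1); T=c['world_from_camera']; T=np.array(T)
    return P@T[:3,:3].T+T[:3,3]
E
python3 - <<'E'
from h import *
for n in('scene','top'): snap(n,n+'0')
print(manip.get_obs()); print(eyes.camera_params('scene'),eyes.camera_params('top'))
E
```

```text
{'clock': 0.1, 'joint_pos': array([-1.23260923,  0.33279486, -0.06470702,  1.46085906,  0.02161972,
        1.34989808, -0.08850099]), 'joint_velocities': array([-8.49013747e-05, -4.21501088e-03, -1.45041943e-03, -4.42527458e-03,
       -2.51556225e-04,  1.50626852e-04, -6.17661072e-04]), 'tau': array([ 1.19860877e-03, -6.26744270e+01,  4.91651811e-02, -3.92428243e+01,
        1.64257817e-02,  6.90490837e-03, -1.74915306e-05]), 'position': array([0.22051834, 0.584446  , 0.23060331]), 'ee_rot': array([ 1.79402334e-01,  9.83775586e-01, -6.26934782e-04, -7.65380783e-05]), 'ft_force': array([ 0.03407394,  0.25910478, -0.5230905 ]), 'torque': array([ 0.01705248, -0.05406883, -0.03780607]), 'grasp_force': 0.0, 'grip_width': 1.0007896806639005}
{'fx': 476.99005850358463, 'fy': 476.99005850358463, 'cx': 278.5328923908373, 'cy': 211.3305488275468, 'world_from_camera': array([[-0.84752429,  0.32209972, -0.42184635,  1.03621364],
       [ 0.53028691,  0.54731135, -0.64749215,  0.80588188],
       [ 0.02232426, -0.77246492, -0.63466493,  0.80710949],
       [ 0.        ,  0.        ,  0.        ,  1.        ]])} {'fx': 396.3495899883955, 'fy': 396.3495899883955, 'cx': 275.2385864974746, 'cy': 206.05182320147424, 'world_from_camera': array([[ 2.30196539e-02, -9.97181864e-01,  7.14032652e-02,
         4.99548582e-01],
       [-9.99734789e-01, -2.30086446e-02,  9.76786469e-04,
         8.07237301e-02],
       [ 6.68858601e-04, -7.14068135e-02, -9.97447051e-01,
         1.02734213e+00],
       [ 0.00000000e+00,  0.00000000e+00,  0.00000000e+00,
         1.00000000e+00]])}
```

View pics/scene0.png

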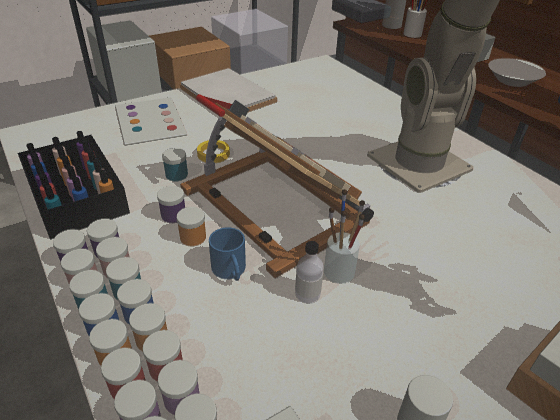

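View pics/top0.png

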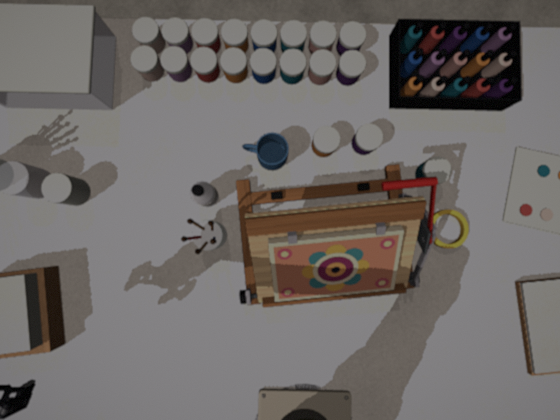

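The scene view shows the board raised towards the mugs. In the top view the red bar runs from (383,185) to (437,182), the painting spans (275,245) to (405,290), and the top rail lies at about (250–420, 205–235). The tape ring at (450,228) is close to the lever side.

```bash
cat > fit.py <<'E'
from h import *
from scipy.optimize import least_squares
def analyse(f):
    z=np.load('pics/'+f+'.npz'); p=z['p'].astype(int); d=z['d']; W=cloud('top',d)
    red=(p[...,0]>110)&(p[...,1]<45)&(p[...,2]<50)&(d>0)
    m=np.zeros(d.shape,bool); m[160:260,375:445]=1
    R=W[red&m]
    return p,d,W,R
E
python3 - <<'E'
from fit import *
p,d,W,R=analyse('top0')
poly=np.array([[276,246],[398,237],[402,286],[278,294]],np.int32)
k=np.zeros(d.shape,np.uint8);cv2.fillPoly(k,[poly],1)
P=W[(k>0)&(d>0)]
for _ in range(5):
    c=P.mean(0);n=np.linalg.svd(P-c,full_matrices=False)[2][2];n*=np.sign(n[2]);r=(P-c)@n;P=P[abs(r)<max(.003,2*r.std())]
t=np.arccos(n[2]);yaw=np.arctan2(-n[1],-n[0]);print('tilt',t,'yaw',yaw,'std',r.std(),len(P))
ex=np.array([np.cos(yaw),np.sin(yaw),0]);ey=np.array([-ex[1],ex[0],0])
print('plane centre s',c@ex,c@ey,c[2])
s=np.c_[R@ex,R@ey,R[:,2]];
print(len(R),np.percentile(s,[1,5,25,50,75,95,99],axis=0).round(4))
# profile of scan lines in (s,z) through the board
for u in(300,340,380):
    print(u,[(v,*np.round([W[v,u]@ex,W[v,u]@ey,W[v,u,2]],3)) for v in range(170,310,6)])
print('redpix',[(v,u) for v,u in zip(*np.where(False*np.ones((1,1))))])
for v,u in[(183,390),(183,410),(183,432),(179,410),(187,410),(200,433),(220,433)]: print(v,u,p[v,u],(W[v,u]@ex).round(4),(W[v,u]@ey).round(4),W[v,u,2].round(4))
E
```

```text
tilt 0.7436209423720823 yaw 0.12365824170559149 std 0.0011520115935997582 5912
plane centre s 0.42395294824282165 -0.10961435269123833 0.16002031957594387
224 [[ 0.572  -0.2971  0.274 ]
 [ 0.5724 -0.2923  0.2745]
 [ 0.5739 -0.2716  0.276 ]
 [ 0.5759 -0.2455  0.277 ]
 [ 0.5779 -0.2202  0.2777]
 [ 0.5796 -0.2007  0.2789]
 [ 0.5802 -0.1973  0.28  ]]
300 [(170, np.float64(0.667), np.float64(-0.064), np.float64(-0.002)), (176, np.float64(0.65), np.float64(-0.062), np.float64(0.001)), (182, np.float64(0.635), np.float64(-0.06), np.float64(0.001)), (188, np.float64(0.616), np.float64(-0.056), np.float64(0.028)), (194, np.float64(0.601), np.float64(-0.055), np.float64(0.028)), (200, np.float64(0.587), np.float64(-0.054), np.float64(0.018)), (206, np.float64(0.572), np.float64(-0.053), np.float64(0.003)), (212, np.float64(0.545), np.float64(-0.035), np.float64(0.242)), (218, np.float64(0.533), np.float64(-0.034), np.float64(0.246)), (224, np.float64(0.521), np.float64(-0.033), np.float64(0.233)), (230, np.float64(0.509), np.float64(-0.033), np.float64(0.224)), (236, np.float64(0.497), np.floa
[... 3534 characters left out ...]
)), (278, np.float64(0.384), np.float64(-0.208), np.float64(0.123)), (284, np.float64(0.369), np.float64(-0.209), np.float64(0.11)), (290, np.float64(0.353), np.float64(-0.211), np.float64(0.095)), (296, np.float64(0.323), np.float64(-0.233), np.float64(0.001)), (302, np.float64(0.308), np.float64(-0.231), np.float64(0.002)), (308, np.float64(0.293), np.float64(-0.229), np.float64(0.002))]
redpix []
183 390 [108  26  24] 0.5809 -0.2095 0.277
183 410 [119  27  25] 0.5772 -0.2478 0.2759
183 432 [116  26  25] 0.5728 -0.2888 0.2779
179 410 [78 42 39] 0.5854 -0.2507 0.2706
187 410 [95 47 42] 0.5698 -0.2476 0.2737
200 433 [95 23 22] 0.5414 -0.2957 0.2555
220 433 [119  93  40] 0.5026 -0.2993 0.2337
```

```bash
python3 - <<'E'
from fit import *
p,d,W,R=analyse('top0')
def line(Q,name):
    A=Q[:,:2].copy()
    for _ in range(4):
        b=np.polyfit(A[:,1],A[:,0],1);r=A[:,0]-np.polyval(b,A[:,1]);A=A[abs(r)<max(.002,2*r.std())]
    print(name,'yaw',-np.arctan(b[0]),'x@y=-.1',np.polyval(b,-.1),'std',r.std(),len(A),'y',A[:,1].min(),A[:,1].max())
z=W[...,2]
B=[];T=[];
for u in range(262,375):
    v=np.where((z[175:212,u]>.02)&(z[175:212,u]<.034)&(d[175:212,u]>0))[0]+175
    if len(v)>6: B.append(W[v,u].mean(0))
for u in range(256,415):
    v=np.where((z[190:230,u]>.23)&(z[190:230,u]<.27)&(d[190:230,u]>0))[0]+190
    if len(v): T.append(W[v[0]+1,u])
line(np.array(B),'backbar');line(np.array(T),'topedge');T=np.array(T);print(np.polyfit(T[:,1],T[:,2],1),T[[0,-1]])
line(R[(R[:,2]>.268)],'bar')
print('bar y range',np.percentile(R[R[:,2]>.268][:,1],[1,99]))
# scene camera painting plane check
s=np.load('pics/scene0.npz')
# joint fit
from scipy.optimize import least_squares
poly=np.array([[280,250],[395,241],[398,283],[282,290]],np.int32)
k=np.zeros(d.shape,np.uint8);cv2.fillPoly(k,[poly],1);P=W[(k>0)&(d>0)];P=P[abs(P[:,2]-.16)<.1]
for yaw in(.04,.06,.08,.1,.12):
    ex=np.array([np.cos(yaw),np.sin(yaw),0]);ey=np.array([-ex[1],ex[0],0])
    q=np.polyfit(P@ex,P[:,2],1);r=P[:,2]-np.polyval(q,P@ex);i=abs(r)<.006;q=np.polyfit((P@ex)[i],P[i,2],1);r=(P[:,2]-np.polyval(q,P@ex))[i]
    t=np.arctan(q[0]);
    # hinge at z=.05,s=h; face: n=38
    h=(0.05+.038/np.cos(t)-q[1])/q[0]
    Rr=R[R[:,2]>.268]
    print(yaw,'t',t,'std',r.std(),'hinge s',h,'bar pred s,ztop',h+.305*np.cos(t)-.015*np.sin(t),.05+.305*np.sin(t)+.015*np.cos(t)+.009,'meas',np.median(Rr@ex),np.median(Rr[:,2]))
E
```

```text
backbar yaw 0.12330389522176527 x@y=-.1 0.619185502920611 std 0.0004983627327646823 89 y -0.16801426576249545 0.11578851703637638
topedge yaw 0.12381499007774341 x@y=-.1 0.5663294048883126 std 0.0006132977518158192 154 y -0.19539345475788827 0.11935187498277762
[0.10190293 0.23793177] [[ 0.53915895  0.11935187  0.24054434]
 [ 0.57854307 -0.19539345  0.23853705]]
bar yaw 0.1119911888371174 x@y=-.1 0.5936323345444081 std 0.002325677164202074 224 y -0.22549078252571791 -0.12422722300209253
bar y range [-0.22384057 -0.12475165]
0.04 t 0.7319855170197158 std 0.0035834617274515977 hinge s 0.36557006101080075 bar pred s,ztop 0.5824187431464993 0.274003834979776 meas 0.5944746010611781 0.2769688156934177
0.06 t 0.7400775740431071 std 0.0035238884842406963 hinge s 0.3656528644282569 bar pred s,ztop 0.580754642521181 0.27575152839429384 meas 0.5904953516298254 0.2769688156934177
0.08 t 0.7445307777112407 std 0.003102067448636236 hinge s 0.3648498130330305 bar pred s,ztop 0.5789842227742911 0.276707268056815 meas 0.5861852318896876 0.2769688156934177
0.1 t 0.744905084639467 std 0.0022966944896036885 hinge s 0.36308783922418103 bar pred s,ztop 0.5771407446278626 0.27678740479706937 meas 0.581550805917962 0.2769688156934177
0.12 t 0.7437098915246404 std 0.001690380895001326 hinge s 0.3607430769443303 bar pred s,ztop 0.5750561274069158 0.2765314147460574 meas 0.5767421411469631 0.2769688156934177
```

Yaw is 0.1235 rad, tilt about 0.744, and the hinge is at s = 0.3605. The measured bar matches the model to within 2 mm. Next I raise the tool, shut the fingers and travel above the bar.

```bash
python3 -m crank '[[[0,0,0,6,0,0,0],[0,0,0,6,0,0,0],[0,2.1,-4.14,0,0,0,1.55],[0,2.1,-4.14,0,0,0,1.55],[0,2.1,-4.14,0,0,0,1.55],[0,2.1,-4.14,0,0,0,1.55],[0,2.1,-4.14,0,0,0,1.55],[0,2.1,-4.14,0,0,0,1.55],[0,2.1,-4.14,0,0,0,1.55],[0,2.1,-4.14,0,0,0,1.55],[0,2.1,-4.14,0,0,0,1.55],[0,2.1,-4.14,0,0,0,1.55],[0,2.1,-4.14,0,0,0,1.55],[0,2.1,-4.14,0,0,0,1.55],[0,2.1,-4.14,0,0,0,1.55],[0,2.1,-4.14,0,0,0,1.55],[0,2.1,-4.14,0,0,0,1.55],[0,2.1,-4.14,0,0,0,1.55],[0,2.1,-4.14,0,0,0,1.55],[0,2.1,-4.14,0,0,0,1.55]]]'
```

```text
clock: 2.6
position: [0.5992, -0.1614, 0.351]
ee_rot: [-0.064, 0.998, 0.0, -0.0]
ft_force: [0.9, 0.3, 1.3]
grip_width: -0.001
grasp_force: 0.0
```

```bash
python3 -m crank '[[[0,0,0,-1.5,0,0,0],[0,0.1,0,-1.5,0,0,0],[0,0,0,-1.5,0,0,0],[0,0.1,0,-1.2,0,0,0],[0,0,0,-0.8,0,0,0],[0,0,0,-0.4,0,0,0],[0,0.1,0,-0.3,0,0,0],[0,0.1,0,-0.3,0,0,0],[0,0,0,0,0,0,0]]]'
python3 - <<'E'
from h import *
snap('scene','scene1')
cv2.imwrite('pics/scene1c.png',cv2.resize(cv2.imread('pics/scene1.png')[60:290,130:400],None,fx=2.4,fy=2.4))
E
```

```text
clock: 3.72
position: [0.6027, -0.1604, 0.2763]
ee_rot: [-0.063, 0.998, 0.0, -0.0]
ft_force: [0.1, 0.0, -0.6]
grip_width: -0.002
grasp_force: 0.0
```

View pics/scene1c.png

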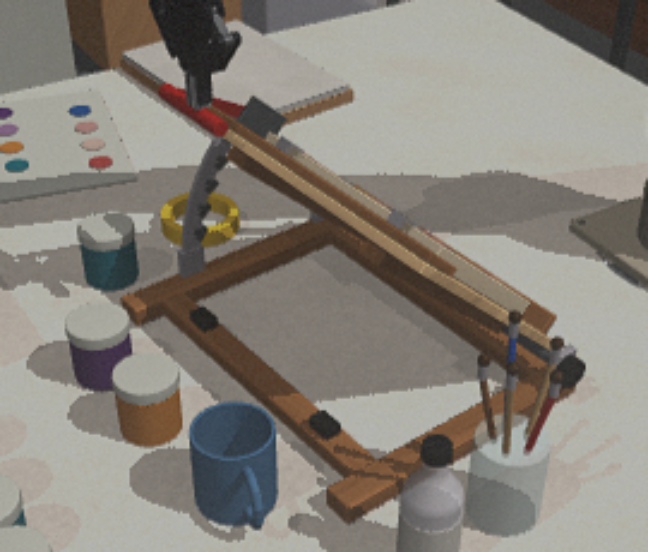

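The crop shows the shut fingertips at about (205,105), right on the red bar. Pressing down now.

```bash
python3 -m crank '[[[0,0.1,0,-0.3,0,0,0],[0,0.1,0,-0.3,0,0,0],[0,0.1,0,-0.3,0,0,0],[0,0.1,0,-0.3,0,0,0],[0,0.1,0.1,-0.3,0,0,0]]]'; python3 -m crank '[[[0,0.1,0,-0.3,0,0,0],[0,0,0,-0.2,0,0,0],[0,0,0,-0.2,0,0,0],[0,0,0,0,0,0,0]]]'
```

```text
clock: 4.4
position: [0.6077, -0.1597, 0.2612]
ee_rot: [-0.063, 0.998, -0.0, 0.0]
ft_force: [1.3, -1.6, 1.0]
grip_width: 0.002
grasp_force: 0.6
clock: 4.9
position: [0.6086, -0.1593, 0.2542]
ee_rot: [-0.063, 0.998, 0.0, -0.0]
ft_force: [2.1, 0.4, 1.4]
grip_width: -0.001
grasp_force: 0.9
```

```bash
python3 -m crank '[[[0,0.15,0.02,-0.2,0,0,0],[0,0.2,0.03,-0.25,0,0,0],[0,0.24,0.03,-0.32,0,0,0],[0,0.24,0.03,-0.32,0,0,0],[0,0.24,0.03,-0.32,0,0,0],[0,0.24,0.03,-0.32,0,0,0]]]'; python3 -m crank '[[[0,0.24,0.03,-0.32,0,0,0],[0,0.24,0.03,-0.33,0,0,0],[0,0.23,0.03,-0.34,0,0,0],[0,0.22,0.03,-0.34,0,0,0],[0,0.22,0.03,-0.34,0,0,0]]]'
```

```text
clock: 5.65
position: [0.622, -0.1578, 0.2376]
ee_rot: [-0.063, 0.998, 0.0, 0.0]
ft_force: [-0.7, 0.4, 7.4]
grip_width: 0.003
grasp_force: 3.6
clock: 6.28
position: [0.634, -0.1563, 0.2212]
ee_rot: [-0.063, 0.998, -0.0, 0.001]
ft_force: [0.6, 1.2, 7.2]
grip_width: -0.001
grasp_force: 3.9
```

```bash
python3 -m crank '[[[0,0.21,0.03,-0.35,0,0,0],[0,0.21,0.03,-0.35,0,0,0],[0,0.21,0.03,-0.35,0,0,0],[0,0.2,0.02,-0.36,0,0,0],[0,0.2,0.02,-0.36,0,0,0],[0,0.2,0.02,-0.36,0,0,0],[0,0.18,0.02,-0.37,0,0,0],[0,0.18,0.02,-0.37,0,0,0],[0,0.18,0.02,-0.37,0,0,0],[0,0.16,0.02,-0.38,0,0,0],[0,0.16,0.02,-0.38,0,0,0],[0,0.16,0.02,-0.38,0,0,0]]]'
```

```text
clock: 7.78
position: [0.6582, -0.1533, 0.1784]
ee_rot: [-0.063, 0.998, -0.0, 0.003]
ft_force: [6.8, 0.9, 9.4]
grip_width: -0.003
grasp_force: 4.6
```

```bash
python3 -m crank '[[[0,0.11,0.02,-0.38,0,0,0],[0,0.11,0.02,-0.38,0,0,0],[0,0.11,0.02,-0.38,0,0,0],[0,0.11,0.01,-0.38,0,0,0],[0,0.11,0.01,-0.38,0,0,0],[0,0.11,0.01,-0.38,0,0,0],[0,0.11,0.01,-0.38,0,0,0],[0,0.1,0.01,-0.35,0,0,0],[0,0.08,0.01,-0.25,0,0,0],[0,0.04,0,-0.12,0,0,0]]]'
python3 - <<'E'
from fit import *
p,d=snap('top','top2'); W=cloud('top',d); yaw=.1235
snap('scene','scene2')
cv2.imwrite('pics/scene2c.png',cv2.resize(cv2.imread('pics/scene2.png')[60:290,130:400],None,fx=2.4,fy=2.4))
ex=np.array([np.cos(yaw),np.sin(yaw),0]);ey=np.array([-ex[1],ex[0],0])
s,y,z=W@ex-.3605,W@ey+.104,W[...,2]
m=(d>0)&(abs(y)<.12)&(s>.03)&(s<.15)&(z>.06)&(z<.25)
q=np.polyfit(s[m],z[m],1)
for _ in range(4):
    r=z-np.polyval(q,s);i=m&(abs(r)<.005);q=np.polyfit(s[i],z[i],1)
print('tilt',np.arctan(q[0]),i.sum(),'hinge-implied z',q[1]-.038/np.cos(np.arctan(q[0])))
E
```

```text
clock: 9.02
position: [0.6677, -0.152, 0.1441]
ee_rot: [-0.063, 0.998, -0.0, 0.002]
ft_force: [5.5, 0.6, 7.4]
grip_width: 0.0
grasp_force: 3.5
tilt 0.3239066708573516 4695 hinge-implied z 0.051211861290922776
```

View pics/scene2c.png

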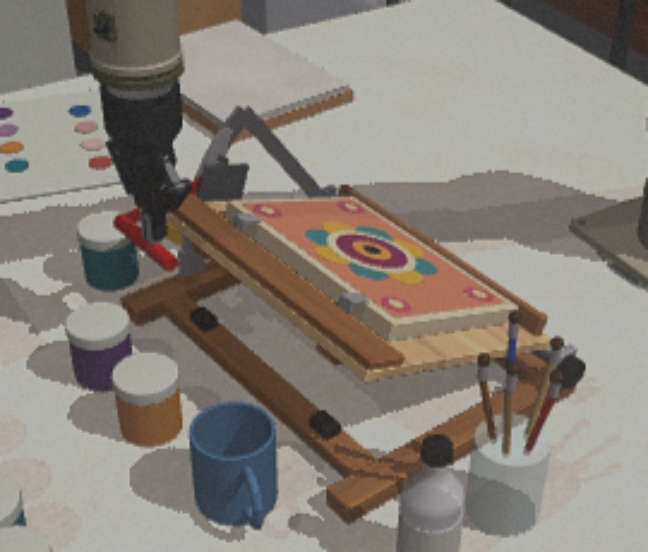

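The board is at 0.324, with the fingertip on the pressed bar at (155,235). I release the bar here, go up, and move over the rail.

```bash
python3 -m crank '[[[0,0,0,0.5,0,0,0],[0,0,0,0.6,0,0,0],[0,0,0,0.6,0,0,0],[0,0,0,0.7,0,0,0],[0,0,0,1,0,0,0],[0,0,0,1.5,0,0,0],[0,0,0,2,0,0,0],[0,-1.7,3.6,0.5,0,0,0],[0,-1.7,3.6,0,0,0,0],[0,-1.7,3.6,0,0,0,0],[0,-1.7,3.6,0,0,0,0],[0,-1.7,3.6,0,0,0,0],[0,0,0,-1.5,0,0,0],[0,0,0,-1.5,0,0,0],[0,0,0,0,0,0,0]]]'
python3 - <<'E'
from fit import *
p,d=snap('top','top3'); W=cloud('top',d); yaw=.1235
ex=np.array([np.cos(yaw),np.sin(yaw),0]);ey=np.array([-ex[1],ex[0],0])
s,y,z=W@ex-.3605,W@ey+.104,W[...,2]
m=(d>0)&(abs(y)<.12)&(s>.03)&(s<.15)&(z>.06)&(z<.25)
q=np.polyfit(s[m],z[m],1)
for _ in range(4):
    r=z-np.polyval(q,s);i=m&(abs(r)<.005);q=np.polyfit(s[i],z[i],1)
print('tilt',np.arctan(q[0]),i.sum())
P=p.astype(int);red=(P[...,0]>85)&(P[...,1]<45)&(P[...,2]<50)&(s>.25)&(s<.33)&(y<-.09)&(y>-.19)&(z>.1)
print('bar',red.sum(),np.median(s[red]),np.percentile(z[red],[50,90]),'rail z near',[float(z[(abs(s-.221)<.006)&(abs(y-yy)<.01)].mean()) for yy in(-.06,.06,.12)])
E
```

```text
clock: 11.0
position: [0.5802, 0.0262, 0.1856]
ee_rot: [-0.062, 0.998, -0.0, -0.001]
ft_force: [-0.5, -0.6, 0.9]
grip_width: 0.006
grasp_force: 0.0
tilt 0.3205702489731544 1161
bar 49 0.2845587912249578 [0.15834118 0.16057596] rail z near [nan, 0.5750243081701082, 0.21751718948617704]<stdin>:11: RuntimeWarning: Mean of empty slice.
  ret = ret.dtype.type(ret / rcount)
```

```bash
python3 -m crank '[[[0,0,0,-0.7,0,0,0],[0,0,0,-0.7,0,0,0],[0,0,0,-0.7,0,0,0],[0,0,0,-0.5,0,0,0],[0,0.1,0,-0.3,0,0,0],[0,0.1,0.01,-0.25,0,0,0],[0,0.1,0.01,-0.25,0,0,0],[0,0.1,0.01,-0.25,0,0,0],[0,0.1,0.01,-0.25,0,0,0]]]'; python3 -m crank '[[[0,0.1,0.01,-0.25,0,0,0],[0,0.1,0.01,-0.25,0,0,0],[0,0.1,0.01,-0.2,0,0,0]]]'
```

```text
clock: 12.18
position: [0.5859, 0.0282, 0.1482]
ee_rot: [-0.063, 0.998, 0.0, 0.0]
ft_force: [-2.4, 0.5, 5.7]
grip_width: -0.002
grasp_force: 3.0
clock: 12.55
position: [0.5888, 0.0285, 0.1412]
ee_rot: [-0.063, 0.998, 0.0, 0.0]
ft_force: [-2.9, 0.5, 5.3]
grip_width: -0.002
grasp_force: 2.9
```

```bash
python3 -m crank '[[[0,0.08,0.01,-0.2,0,0,0],[0,0.08,0.01,-0.2,0,0,0]]]'; python3 -m crank '[[[0,0.07,0,-0.15,0,0,0],[0,0.05,0,-0.15,0,0,0]]]'; python3 -m crank '[[[0,0.03,0,-0.1,0,0,0],[0,0.03,0,-0.1,0,0,0],[0,0,0,0,0,0,0]]]'
```

```text
clock: 12.8
position: [0.5903, 0.0287, 0.1372]
ee_rot: [-0.063, 0.998, 0.0, 0.0]
ft_force: [-3.0, 0.9, 4.7]
grip_width: 0.001
grasp_force: 2.9
clock: 13.05
position: [0.5913, 0.0288, 0.1347]
ee_rot: [-0.063, 0.998, 0.0, -0.0]
ft_force: [-9.9, 0.4, 17.6]
grip_width: -0.0
grasp_force: 9.8
clock: 13.42
position: [0.5916, 0.0288, 0.1339]
ee_rot: [-0.063, 0.998, 0.001, -0.0]
ft_force: [-15.7, 0.2, 25.3]
grip_width: 0.001
grasp_force: 13.8
```

Force rose to 25 N at z = 0.134, as predicted for the 0.24 notch, so it has stopped there. Now I back off and check.

```bash
python3 -m crank '[[[0,-0.1,0,0.2,0,0,0],[0,-0.05,0,0.4,0,0,0],[0,0,0,1,0,0,0],[0,0,0,3,0,0,0],[0,0,0,5,0,0,0],[0,0,0,6,0,0,0],[0,-3,5,4,0,0,0],[0,-3,5,0,0,0,0],[0,-3,5,0,0,0,0],[0,-3,5,0,0,0,0],[0,-3,5,0,0,0,0],[0,-3,5,0,0,0,0],[0,0,0,0,0,0,0]]]'
python3 - <<'E'
from fit import *
p,d=snap('top','top4'); W=cloud('top',d); yaw=.1235; snap('scene','scene4')
a=cv2.imread('pics/top4.png')[130:310,190:480];b=cv2.imread('pics/scene4.png')[90:290,130:400]
cv2.imwrite('pics/c4.png',np.vstack([cv2.resize(a,(480,298)),cv2.resize(b,(480,300))]))
ex=np.array([np.cos(yaw),np.sin(yaw),0]);ey=np.array([-ex[1],ex[0],0])
s,y,z=W@ex-.3605,W@ey+.104,W[...,2]
m=(d>0)&(abs(y)<.12)&(s>.03)&(s<.18)&(z>.06)&(z<.25)
q=np.polyfit(s[m],z[m],1)
for _ in range(4):
    r=z-np.polyval(q,s);i=m&(abs(r)<.005);q=np.polyfit(s[i],z[i],1)
t=np.arctan(q[0]);print('tilt',t,i.sum())
P=p.astype(int);red=(P[...,0]>85)&(P[...,1]<45)&(P[...,2]<50)&(s>.25)&(s<.33)&(y<-.09)&(y>-.19)&(z>.08)
print('bar',red.sum(),np.median(s[red]),np.percentile(z[red],[10,50,90]))
for t in(t,.24): print('home pred',.305*np.cos(t)-.015*np.sin(t),.059+.305*np.sin(t)+.015*np.cos(t))
print(manip.get_obs()['ft_force'],manip.get_obs()['position'])
E
```

```text
clock: 15.05
position: [0.4109, 0.327, 0.3231]
ee_rot: [-0.067, 0.998, 0.0, -0.0]
ft_force: [0.8, -1.2, -0.1]
grip_width: 0.002
grasp_force: 0.0
tilt 0.2329227424903873 6784
bar 207 0.2948210792167006 [0.14024292 0.14303484 0.1451929 ]
home pred 0.29330142004781656 0.14399574694026893
home pred 0.29269254293346203 0.1460693706830565
[ 0.13012767 -0.09382073 -0.18771988] [0.41409289 0.32279287 0.32340193]
```

View pics/c4.png

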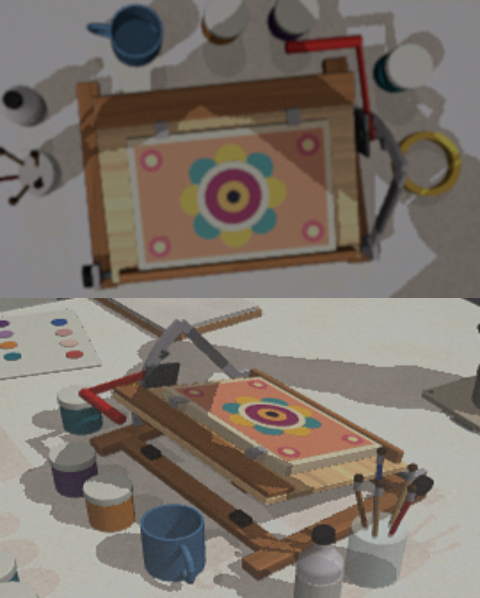

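The board is at about 0.235 and the bar is within 1 mm of its sprung-home position. The bystanders are undisturbed and the arm is clear.

```bash
python3 -c "
from workcell import job; print(job.hand_in())"
```

```text
the job is handed in; nothing more can be done
None
```

The board rests at its lowest notch (tilt measured at 0.233 against 0.24), with the release bar sprung back to within 1 mm of home, nothing else disturbed and the arm clear; the job is handed in.

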